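Open the waste caddy by its lever and let the lid down softly

TASK

I want to look into the caddy with the green lid to see whether it needs emptying: push its green front lever all the way down with your fingertips so that the lid stands fully open, and hold it there for three seconds. Then keep your fingertips on the lever and let it come up slowly, so that the lid goes down gently and closes fully without slamming, and move clear. Do not touch the lid itself, leave the blue caddy shut, and do not pick up or shift any of the things on the table.

Things in the scene. Friction and masses are not known exactly. Their poses are not given: they have to be found in the camera images.
- green: White box-shaped waste caddy with green lid and green lever (the one to operate); it is fixed to the table and does not move. Body 160 deep (x) x 150 wide (y), rim 130 high, lid's top 146 high. Origin: centre of its underside, on the table; its own -x is its front, where the lever sticks out, +y its left seen from behind the robot, z up. The two caddies may stand either way round, turned up to 0.2 rad.
- green_press (a point): Where to press: middle of the top of the green lever's broad ribbed pad (90 wide along y, 42 deep along x, 9 thick, with a 2 mm raised lip along its front edge), 165 in front (-x) of the caddy's centre, 85 in front of its front wall, 72 above the table while the lever is up. The point moves with the lever. Its axes are the caddy's while the lever is up, and it tips with the lever.
- green_lever (a joint): green lever's angle in rad: 0 up (lid shut), 0.38 fully pressed at its stop. It turns about a level axis along the caddy's y, 100 behind (+x of) the press point and 66 above the table: the press point travels about 38 down and 5 towards the caddy at full press, ending about 34 above the table. Pressing there takes 5 to 14 N; let go, the weight of the lid drives it back up at once. It cannot be gripped from above, only pressed.
- green_lid (a joint): green lid's angle in rad: 0 shut, 1.20 fully open; hinged on the caddy's rear rim and linked to the lever inside (lid angle = 3.16 x lever angle), so the lid follows the lever both ways. Little damps it: it slams within half a second if the lever is let go, and comes down gently if the press point is let up at no more than about 30 mm per second, right to the top.
- green_lid_edge (a point): Middle of the green lid's front edge (the lid is a panel 170 x 156 x 16, its hinge line 86 behind the caddy's centre and 136 above the table); shut, it lies 86 in front of the caddy's centre, 137 above the table. It swings up and back when the lever is pressed. Not to be touched.
- blue: White box-shaped waste caddy with blue lid and blue lever (to be left shut); it is fixed to the table and does not move. Body 160 deep (x) x 150 wide (y), rim 130 high, lid's top 146 high. Origin: centre of its underside, on the table; its own -x is its front, where the lever sticks out, +y its left seen from behind the robot, z up. The two caddies may stand either way round, turned up to 0.2 rad.
- blue_press (a point): Where to press: middle of the top of the blue lever's broad ribbed pad (90 wide along y, 42 deep along x, 9 thick, with a 2 mm raised lip along its front edge), 165 in front (-x) of the caddy's centre, 85 in front of its front wall, 72 above the table while the lever is up. The point moves with the lever. Its axes are the caddy's while the lever is up, and it tips with the lever.
- blue_lever (a joint): blue lever's angle in rad: 0 up (lid shut), 0.38 fully pressed at its stop. It turns about a level axis along the caddy's y, 100 behind (+x of) the press point and 66 above the table: the press point travels about 38 down and 5 towards the caddy at full press, ending about 34 above the table. Pressing there takes 5 to 14 N; let go, the weight of the lid drives it back up at once. It cannot be gripped from above, only pressed.
- blue_lid (a joint): blue lid's angle in rad: 0 shut, 1.20 fully open; hinged on the caddy's rear rim and linked to the lever inside (lid angle = 3.16 x lever angle), so the lid follows the lever both ways. Little damps it: it slams within half a second if the lever is let go, and comes down gently if the press point is let up at no more than about 30 mm per second, right to the top.
- blue_lid_edge (a point): Middle of the blue lid's front edge (the lid is a panel 170 x 156 x 16, its hinge line 86 behind the caddy's centre and 136 above the table); shut, it lies 86 in front of the caddy's centre, 137 above the table. It swings up and back when the lever is pressed. Not to be touched.
- glass: Bystander, loose: clear drinking glass, 81 across, 92 high, near the table's front right. Origin: centre of its underside.
- timer: Bystander, loose: white round kitchen timer, 58 across, 42 high, on the table between the two levers. Origin: centre of its underside.
- ramekin: Bystander, loose: small cream dish, 66 across, 34 high, near the table's front left. Origin: centre of its underside.
- salt_shaker: Bystander, loose: glass salt shaker with grey top, 44 across, 90 high, on the table between the two caddies. Origin: centre of its underside.

How it is judged:
On the way, in this order (a step that is already met when the one before it is completed fails the run):
1. the green lid is held fully open by its lever for at least two seconds (value of joint green_lid above 1.08 rad and contact force between the fingers and green_lever above 1 N), for 2 s.
2. the green lid is closed again (value of joint green_lid below 0.04 rad), for 0.2 s.
At the end, for the whole second after the job is handed in: Green lid shut (within 0.04 rad) with its lever up (within 0.02 rad), blue lid shut (within 0.04 rad), every bystander within 20 mm of where it stood (value of joint each of green_lid, blue_lid below 0.04 rad and value of joint green_lever below 0.02 rad and distance of each of glass, timer, ramekin, salt_shaker from where it was at the start of the episode below 0.02 m); the robot touches nothing.
It fails at once if the green lid falls or slams (closes faster than 3 rad/s) (velocity of joint green_lid below -3 rad/s).
It fails at once if the robot touches the green lid itself (contact force between any of the arm, the fingers and green_lid above 2 N).
It fails at once if the blue caddy is opened (value of joint blue_lid above 0.15 rad).
It fails at once if a bystander is picked up, knocked over or shifted (distance of any of glass, timer, ramekin, salt_shaker from where it was at the start of the episode above 0.02 m).
It also fails if it takes over 48 s, if anything falls off the work surface, if the arm or the gripper's body presses on something with over 40 N, if the wrist force passes 120 N, or if a joint passes its speed limit or range.

ROBOT

A 6-joint arm with a two-finger parallel gripper is mounted at the origin on a cart in front of the work surface, level with it; the furniture and walls round the work are solid. World frame = base frame: x ahead of the robot, y to its left, z up, the work surface at z = 0. Lengths are in m, angles in rad, forces in N, time in s.
With the tool pointing down it reaches from about 0.275 to 0.725 m from the base axis. Payload 5.6 kg.
Tool frame: the origin (TCP) lies between the finger pads; the fingertips stand r.tcp_to_tips ahead of it and the grasp point (between the pads) lies 2 mm behind it (r.tcp_to_tips is the distance from the TCP to the fingertips, in m); z points along the fingers, y is the line along which they close (so a half turn about z gives the same grasp; the last joint's range is limited). The gripper opens to 85 mm and grips with 20 to 120 N. Pads are 22 mm wide; open, the fingers measure 114 mm over their backs; the gripper's body (76 mm by 85 mm) begins 54 mm behind the grasp point. The pads swing forward as they close: fully open they stand 13 mm farther back than shut.
Start: joints at [1.581, 0.255, 0.108, 0, -1.424, -0.285], TCP at [0.149, 0.529, 0.248] pointing down, gripper open.
Joint ranges: [-2.95, 2.95], [-1.21, 1.97], [-1.09, 1.5], [-2.87, 1.71], [-2.94, -0.07], [-3.05, 3.05]. Speed limits (rad/s): [2.57, 2.57, 3.14, 3.14, 3.14, 3.14].

INTERFACE

Orientations are given as a unit quaternion [x, y, z, w].
In Python, from plant import status, camera, r gives the robot as it stands.
- The arm moves only by the tool servo_tool, never from a script. Its argument "commands" is a list of rows, each a list of 2 entries, a list of its own where there are three numbers: the shift along the tool's x, y, z in mm, then the turn, a rotation vector about the tool's x, y, z in rad. A call has 1 to 8 rows; each row is the pose to reach, as a shift and turn from the pose commanded when the call began, along the tool's axes at that moment; what a row does not reach only later rows make up. A row lasts 1/12 s, in which the tool goes at most 41.7 mm and 7.16 degrees, less where a joint would pass 70% of its speed; a pose out of reach is approached as far as the arm can. A call with a gripper value outside its range is refused whole. "jaw" is the closure, from -1 (fully open) to 1 (shut), set as the call begins (left out, the last holds). The fingers move at their own pace and stop on an object; "squeeze" is the grip in N (left out, the last holds). Time passes only in rows, so rows that repeat a pose let the fingers close. It gives the time, the measured TCP pose, the force, the opening and the grip force at its end, in the units of the state.
- status.get_state(): the state, without advancing time (a new reading comes with each control period).
- camera(name): name is "scene" or "side" or "wrist"; returns a dict with "image" (400x640x3 uint8, blue, green, red), "intrinsics" (3x3 intrinsics, pixels), "eye" and "attitude" of the camera in the world; the wrist camera has in their place "hand_eye" (4x4, takes a point from camera to tool coordinates, whose origin is the TCP and whose axes are the flange's). Camera axes: x right, y down, z forward; pixel columns grow to the right and rows downward; lengths in m; the calibration is good to about 2 mm. A picture is of the moment at which its call begins: read the wrist's pose just before it. There is no depth.
- r.close_job(): hands the job in; it is judged then, once.
The state is a dict: "time_s": time; "joints": joint angles; "qd": joint speeds; "joint_torque": joint torques, N m; "ee_pos": TCP position; "tool_rot": TCP orientation; "force": force on the tool from outside, world axes, zero at the start; "wrist_torque": the same for the moment, N m; "grip_width": finger opening in m; "grasp_force": force on a finger pad.
Only numpy, scipy, OpenCV 4.12 (cv2) and the standard library are available. Lean on these libraries where they do the work, as an engineer would, in place of code of your own. Each camera call takes 0.05 s, during which the arm holds its last target. There are 200 camera calls.

## Working session

There is one attempt and no reset: what is moved stays moved. The work goes in short steps, Python scripts to look and compute and a tool call to move; the robot and the scene stay as the last step left them, time stands still between calls to the robot, and variables do not carry over. Pictures are saved under pics/ and viewed, at most 10 in all, crops included, and the job is handed in when it is done.

Besides the shell and the picture viewer there is one more tool, called after "Call:" as name(argument=value, ...), one argument or row to a line, values as JSON. servo_tool: Moves the arm, as the interface text tells. Its arguments: {"type":"object","properties":{"commands":{"type":"array","items":{"type":"array"}},"jaw":{"type":"number"},"squeeze":{"type":"number"}},"required":["commands"]}

```bash
mkdir -p pics; python3 - <<'E'
from plant import status,camera,r
import cv2,numpy as np
s=status.get_state();print(s,r.tcp_to_tips)
for n in("scene","side"):
    c=camera(n);cv2.imwrite(f"pics/{n}0.png",c["image"]);print(n,c["intrinsics"],c["eye"],c["attitude"])
E
```

```text
{'time_s': 0.0, 'joints': array([ 1.58057736e+00,  2.55785925e-01,  1.06993592e-01, -4.64031937e-04,
       -1.42389149e+00, -2.84601895e-01]), 'qd': array([-0.0006211 , -0.00057937, -0.00180545,  0.00192332,  0.00093583,
       -0.00162191]), 'joint_torque': array([-2.31658423e-04, -3.86625767e+01,  2.37940443e+01,  5.36496520e+00,
       -6.09036462e-03,  7.47025013e-06]), 'ee_pos': array([0.14907527, 0.52893303, 0.24737253]), 'tool_rot': array([ 9.90568883e-01, -1.37012207e-01, -8.85925694e-05,  9.67200340e-04]), 'force': array([-0.99546954, -0.03947989, -0.16228109]), 'wrist_torque': array([-0.01944293,  0.01788462,  0.01889212]), 'grasp_force': 0.0, 'grip_width': 0.08563181913882338} 0.017
scene [[468.75957976   0.         320.00202931]
 [  0.         468.75957976 197.4125458 ]
 [  0.           0.           1.        ]] [-0.17541379  0.68638752  1.20280457] [-0.36141919  0.85791278 -0.34039763  0.13225464]
side [[391.05993491   0.         322.40150076]
 [  0.         391.05993491 196.20969181]
 [  0.           0.           1.        ]] [-0.1636182  -0.17835956  0.95482799] [ 0.71513367 -0.60144484  0.2272232  -0.2742582 ]
```

View pics/scene0.png

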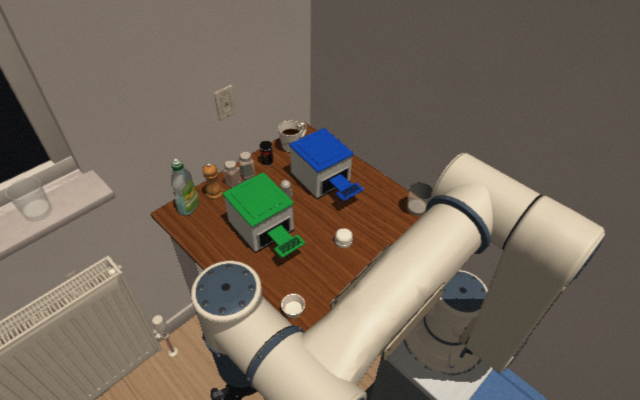

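View pics/side0.png

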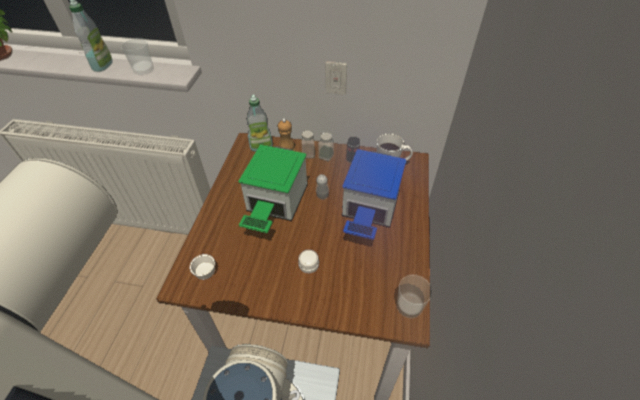

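Both views show the green caddy on the left. Its lid is at scene (258,200) and side (275,168), and its lever pad at scene (289,245) and side (257,224). The timer is at scene (344,238) and the ramekin at scene (292,305). Next I'll segment the greens.

```bash
cat > h.py <<'E'
import cv2,numpy as np
from scipy.spatial.transform import Rotation as R
def ray(c,uv):
    d=np.linalg.inv(c["intrinsics"])@[uv[0],uv[1],1.]
    return np.array(c["eye"]),R.from_quat(c["attitude"]).apply(d)
def onz(c,uv,z):
    e,d=ray(c,uv);return e+d*(z-e[2])/d[2]
def tri(c1,u1,c2,u2):
    A=np.zeros((3,3));b=np.zeros(3)
    for c,u in((c1,u1),(c2,u2)):
        e,d=ray(c,u);d=d/np.linalg.norm(d);P=np.eye(3)-np.outer(d,d);A+=P;b+=P@e
    return np.linalg.solve(A,b)
def quad(m):
    k=max(cv2.findContours(m,cv2.RETR_EXTERNAL,cv2.CHAIN_APPROX_NONE)[0],key=cv2.contourArea)
    h=cv2.convexHull(k)
    return cv2.approxPolyN(h,4).reshape(-1,2).astype(float)
def green(img):
    g=cv2.cvtColor(img,cv2.COLOR_BGR2HSV)
    return cv2.inRange(g,(50,120,40),(75,255,255))
E
python3 - <<'E'
from h import *
from plant import camera
C={}
for n,box in(("scene",(215,165,310,262)),("side",(232,140,312,240))):
    c=C[n]=camera(n);m=green(c["image"]);x0,y0,x1,y1=box
    M=np.zeros_like(m);M[y0:y1,x0:x1]=m[y0:y1,x0:x1]
    cv2.imwrite(f"pics/m_{n}.png",cv2.resize(np.hstack([c["image"][y0:y1,x0:x1],cv2.merge([M]*3)[y0:y1,x0:x1]]),None,fx=4,fy=4,interpolation=cv2.INTER_CUBIC))
    nn,l,st,ce=cv2.connectedComponentsWithStats(M)
    for i in range(1,nn):
        if st[i,4]>60:
            q=quad((l==i).astype(np.uint8));print(n,st[i],ce[i]);print(q)
            z=.146 if st[i,4]>1500 else .072
            print(np.array([onz(c,p,z)for p in q]).round(3).tolist())
# bystanders
for uv,z in(((308,260),.04),((203,266),.034)): print(onz(C["side"],uv,z).round(3))
for uv,z in(((344,237),.04),((292,304),.034)): print(onz(C["scene"],uv,z).round(3))
E
cd pics; python3 -c "
import cv2,numpy as np
a=cv2.imread('m_scene.png');b=cv2.imread('m_side.png');a=cv2.resize(a,(700,350));b=cv2.resize(b,(400,250));o=np.zeros((600,700,3),'uint8');o[:350]=a;o[350:,:400]=b;cv2.imwrite('m.png',o)"
```

```text
scene [ 223  173   71   54 2083] [257.42918867 198.82525204]
[[294. 203.]
 [251. 227.]
 [221. 193.]
 [263. 172.]]
[[0.544, 0.056, 0.146], [0.561, 0.209, 0.146], [0.731, 0.19, 0.146], [0.713, 0.037, 0.146]]
scene [267 224  38  34 651] [284.42089094 240.59754224]
[[308. 241.]
 [279. 260.]
 [266. 232.]
 [280. 224.]]
[[0.451, 0.086, 0.072], [0.46, 0.195, 0.072], [0.566, 0.155, 0.072], [0.56, 0.103, 0.072]]
side [ 239  144   67   49 2065] [272.62179177 168.15738499]
[[306. 153.]
 [288. 193.]
 [237. 182.]
 [260. 143.]]
[[0.713, 0.031, 0.146], [0.542, 0.047, 0.146], [0.559, 0.201, 0.146], [0.735, 0.184, 0.146]]
side [239 200  35  33 586] [258.96416382 216.16040956]
[[273. 203.]
 [270. 233.]
 [234. 225.]
 [258. 199.]]
[[0.559, 0.103, 0.072], [0.451, 0.083, 0.072], [0.461, 0.191, 0.072], [0.567, 0.151, 0.072]]
[ 0.402 -0.034  0.04 ]
[0.338 0.245 0.034]
[ 0.402 -0.023  0.04 ]
[0.343 0.252 0.034]
```

View pics/m.png

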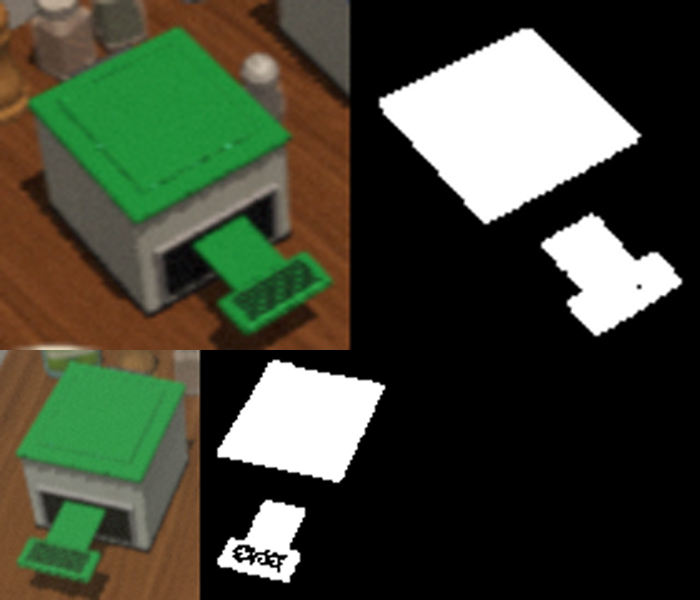

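Lid and lever masks are clean in both views. The green caddy's centre comes out near (0.638, 0.12) with yaw about -0.10, and its press point near (0.475, 0.137). Now I'll move above the pad with the jaw shut.

Call:
servo_tool(
  commands=[
    [[30,20,0],[0,0,-0.02]],
    [[60,41,0],[0,0,-0.04]],
    [[90,62,0],[0,0,-0.06]],
    [[120,83,0],[0,0,-0.08]],
    [[150,104,0],[0,0,-0.1]],
    [[180,125,0],[0,0,-0.12]],
    [[210,146,0],[0,0,-0.15]],
    [[240,167,0],[0,0,-0.172]],
  ],
  jaw=1,
)

```text
time_s: 0.87
ee_pos: [0.3355, 0.3019, 0.2483]
tool_rot: [0.999, -0.05, 0.0, -0.0]
force: [0.7, 0.2, -0.7]
grip_width: -0.0001
grasp_force: 0.0
```

```bash
cat > st.py <<'E'
from h import *
from plant import status
import sys
s=status.get_state();Q=R.from_quat(s["tool_rot"])
print(s["time_s"],s["ee_pos"].round(4),s["force"].round(2),"toolx yaw",np.arctan2(*Q.apply([1,0,0])[[1,0]]).round(3),"z",Q.apply([0,0,1]).round(3),s["grip_width"])
if len(sys.argv)>1:
    t=np.array([float(a) for a in sys.argv[1:4]]);print("tool shift mm",(Q.inv().apply(t-s["ee_pos"])*1e3).round(1),"rotz",-(-.103-np.arctan2(*Q.apply([1,0,0])[[1,0]])).round(3))
E
python3 st.py .475 .137 .15
```

```text
0.8667 [0.3355 0.3019 0.2483] [ 0.74  0.24 -0.67] toolx yaw -0.101 z [ 0.  0. -1.] -0.00010996430364143126
tool shift mm [155.4 150.   98.3] rotz 0.002
```

Call:
servo_tool(
  commands=[
    [[22,22,5],[0,0,0]],
    [[45,44,10],[0,0,0]],
    [[70,68,20],[0,0,0]],
    [[95,92,35],[0,0,0]],
    [[120,116,55],[0,0,0]],
    [[140,136,75],[0,0,0]],
    [[155,150,90],[0,0,0]],
    [[155,150,98],[0,0,0]],
  ],
)

```text
time_s: 1.53
ee_pos: [0.4742, 0.1353, 0.1478]
tool_rot: [0.999, -0.053, -0.002, 0.001]
force: [-0.0, 0.0, 1.2]
grip_width: 0.0003
grasp_force: 0.0
```

```bash
python3 st.py .475 .137 .1
python3 - <<'E'
from h import *
from plant import status,camera
s=status.get_state();w=camera("wrist");H=np.array(w["hand_eye"]);Q=R.from_quat(s["tool_rot"])
w["eye"]=s["ee_pos"]+Q.apply(H[:3,3]);w["attitude"]=(Q*R.from_matrix(H[:3,:3])).as_quat()
cv2.imwrite("pics/w1.png",w["image"])
print(H.round(3).tolist())
m=green(w["image"]);m=cv2.morphologyEx(m,cv2.MORPH_CLOSE,np.ones((9,9)))
n,l,st,ce=cv2.connectedComponentsWithStats(m)
for i in range(1,n):
    if st[i,4]>500: 
        q=quad((l==i).astype(np.uint8));print(st[i],q.tolist(),np.array([onz(w,p,.072) for p in q]).round(4).tolist())
E
```

```text
1.5333 [0.4742 0.1353 0.1478] [-0.01  0.    1.23] toolx yaw -0.107 z [-0.003 -0.002 -1.   ] 0.0003120031154555746
tool shift mm [ 0.7 -1.8 47.8] rotz -0.004
[[-0.0, -0.958, -0.287, 0.072], [1.0, -0.0, -0.001, -0.001], [0.001, -0.287, 0.958, -0.127], [0.0, 0.0, 0.0, 1.0]]
[  121     0   392   237 45945] [[561.0, 0.0], [372.0, 236.0], [262.0, 236.0], [73.0, 0.0]] [[0.5961, -0.0228, 0.072], [0.4558, 0.0977, 0.072], [0.4647, 0.1794, 0.072], [0.6269, 0.2666, 0.072]]
```

View pics/w1.png

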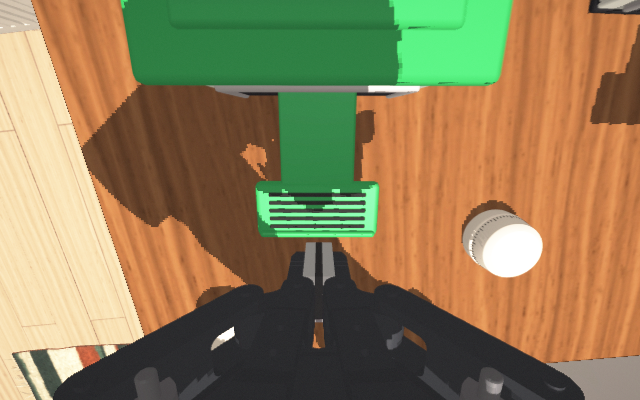

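The wrist view shows the pad centred near (317,209), ahead of the shut fingertips. The fingers are clear of the lid (front edge at row 83) and of the timer at (505,243).

```bash
python3 - <<'E'
from h import *
from plant import status,camera
s=status.get_state();w=camera("wrist");H=np.array(w["hand_eye"]);Q=R.from_quat(s["tool_rot"])
w["eye"]=s["ee_pos"]+Q.apply(H[:3,3]);w["attitude"]=(Q*R.from_matrix(H[:3,:3])).as_quat()
for uv,z in(((317,236),.074),((317,183),.072),((317,209),.072),((257,209),.072),((378,209),.072),((280,120),.072),((356,120),.072),((135,82),.136),((500,82),.136),((317,82),.136),((317,243),s["ee_pos"][2]-.017)): print(uv,onz(w,uv,z).round(4))
print(s["time_s"],s["ee_pos"])
E
```

```text
(317, 236) [0.4599 0.1394 0.074 ]
(317, 183) [0.4992 0.1351 0.072 ]
(317, 209) [0.4801 0.1372 0.072 ]
(257, 209) [0.4847 0.1803 0.072 ]
(378, 209) [0.4754 0.0933 0.072 ]
(280, 120) [0.5442 0.1549 0.072 ]
(356, 120) [0.5389 0.1049 0.072 ]
(135, 82) [0.567  0.2073 0.136 ]
(500, 82) [0.5501 0.0492 0.136 ]
(317, 82) [0.5586 0.1286 0.136 ]
(317, 243) [0.4798 0.1371 0.13  ]
1.5833 [0.4728757  0.1363598  0.14696762]
```

Call:
servo_tool(
  commands=[
    [[2,0,8],[0,0,0]],
    [[4,0,18],[0,0,0]],
    [[5,0,28],[0,0,0]],
    [[5,0,38],[0,0,0]],
    [[5,0,45],[0,0,0]],
    [[5,0,49],[0,0,0]],
    [[5,0,49],[0,0,0]],
  ],
)

```text
time_s: 2.22
ee_pos: [0.478, 0.1379, 0.1003]
tool_rot: [0.999, -0.051, -0.001, 0.0]
force: [0.6, 0.6, -0.2]
grip_width: 0.0002
grasp_force: 0.0
```

```bash
python3 st.py .478 .137 .089
```

```text
2.2167 [0.478  0.1379 0.1003] [ 0.63  0.64 -0.23] toolx yaw -0.102 z [-0.002 -0.001 -1.   ] 0.00016964693742390488
tool shift mm [ 0.1  0.9 11.3] rotz 0.001
```

Call:
servo_tool(
  commands=[
    [[0,0,3],[0,0,0]],
    [[0,0,6],[0,0,0]],
    [[0,0,9],[0,0,0]],
    [[0,0,12],[0,0,0]],
    [[0,0,14],[0,0,0]],
    [[0,0,16],[0,0,0]],
    [[0,0,18],[0,0,0]],
    [[0,0,18],[0,0,0]],
  ],
)

```text
time_s: 2.88
ee_pos: [0.4786, 0.1379, 0.0837]
tool_rot: [0.999, -0.051, 0.0, -0.0]
force: [-2.6, -0.7, 6.2]
grip_width: 0.0003
grasp_force: 3.1
```

Call:
servo_tool(
  commands=[
    [[0,0,3],[0,0,0]],
    [[0,0,6],[0,0,0]],
    [[1,0,9],[0,0,0]],
    [[1,0,12],[0,0,0]],
    [[2,0,15],[0,0,0]],
    [[2,0,18],[0,0,0]],
    [[3,0,21],[0,0,0]],
    [[3,0,24],[0,0,0]],
  ],
)

```text
time_s: 3.55
ee_pos: [0.4814, 0.1376, 0.0596]
tool_rot: [0.999, -0.051, -0.0, -0.0]
force: [-2.9, -0.2, 5.7]
grip_width: 0.0
grasp_force: 2.9
```

Call:
servo_tool(
  commands=[
    [[0,0,2],[0,0,0]],
    [[1,0,4],[0,0,0]],
    [[1,0,6],[0,0,0]],
    [[1,0,7],[0,0,0]],
    [[1,0,8],[0,0,0]],
    [[1,0,8],[0,0,0]],
  ],
)

```text
time_s: 4.05
ee_pos: [0.4834, 0.1375, 0.0517]
tool_rot: [0.999, -0.051, 0.001, -0.0]
force: [0.9, -1.8, 4.2]
grip_width: -0.0001
grasp_force: 1.7
```

```bash
python3 st.py; python3 - <<'E'
from h import *
from plant import camera
c=camera("side");cv2.imwrite("pics/s2.png",cv2.resize(c["image"][60:300,170:450],None,fx=2,fy=2))
E
```

```text
4.05 [0.4834 0.1375 0.0517] [ 0.9  -1.83  4.19] toolx yaw -0.102 z [ 0.001  0.    -1.   ] -5.709367021602437e-05
```

View pics/s2.png

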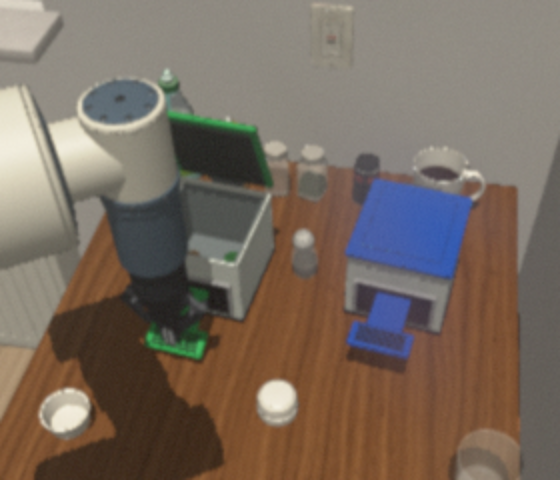

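The green lid stands nearly fully open at crop (220,145) with the fingertips on the pad. The force does not show the stop yet, so I'll press a little further.

Call:
servo_tool(
  commands=[
    [[0,0,1],[0,0,0]],
    [[0,0,2],[0,0,0]],
    [[0,0,3],[0,0,0]],
    [[0,0,3],[0,0,0]],
  ],
)

```text
time_s: 4.43
ee_pos: [0.4836, 0.1376, 0.0511]
tool_rot: [0.999, -0.051, 0.001, -0.0]
force: [-7.4, -2.9, 23.2]
grip_width: 0.0
grasp_force: 12.3
```

The lever is at its stop at 23 N. I'll hold it for more than 3 s.

Call:
servo_tool(
  commands=[
    [[0,0,0],[0,0,0]],
    [[0,0,0],[0,0,0]],
    [[0,0,0],[0,0,0]],
    [[0,0,0],[0,0,0]],
    [[0,0,0],[0,0,0]],
    [[0,0,0],[0,0,0]],
    [[0,0,0],[0,0,0]],
    [[0,0,0],[0,0,0]],
  ],
)

```text
time_s: 5.1
ee_pos: [0.4836, 0.1375, 0.0511]
tool_rot: [0.999, -0.051, 0.001, -0.0]
force: [-6.9, -2.8, 24.1]
grip_width: -0.0002
grasp_force: 12.2
```

Call:
servo_tool(
  commands=[
    [[0,0,0],[0,0,0]],
    [[0,0,0],[0,0,0]],
    [[0,0,0],[0,0,0]],
    [[0,0,0],[0,0,0]],
    [[0,0,0],[0,0,0]],
    [[0,0,0],[0,0,0]],
    [[0,0,0],[0,0,0]],
    [[0,0,0],[0,0,0]],
  ],
)

```text
time_s: 5.77
ee_pos: [0.4836, 0.1376, 0.0511]
tool_rot: [0.999, -0.051, 0.002, -0.0]
force: [-7.8, -2.0, 23.4]
grip_width: 0.0001
grasp_force: 12.2
```

Call:
servo_tool(
  commands=[
    [[0,0,0],[0,0,0]],
    [[0,0,0],[0,0,0]],
    [[0,0,0],[0,0,0]],
    [[0,0,0],[0,0,0]],
    [[0,0,0],[0,0,0]],
    [[0,0,0],[0,0,0]],
    [[0,0,0],[0,0,0]],
    [[0,0,0],[0,0,0]],
  ],
)

```text
time_s: 6.43
ee_pos: [0.4836, 0.1376, 0.0511]
tool_rot: [0.999, -0.051, 0.002, -0.0]
force: [-7.2, -2.2, 23.7]
grip_width: -0.0
grasp_force: 12.2
```

Call:
servo_tool(
  commands=[
    [[0,0,0],[0,0,0]],
    [[0,0,0],[0,0,0]],
    [[0,0,0],[0,0,0]],
    [[0,0,0],[0,0,0]],
    [[0,0,0],[0,0,0]],
    [[0,0,0],[0,0,0]],
    [[0,0,0],[0,0,0]],
    [[0,0,0],[0,0,0]],
  ],
)

```text
time_s: 7.1
ee_pos: [0.4836, 0.1376, 0.0511]
tool_rot: [0.999, -0.051, 0.001, -0.0]
force: [-7.3, -2.3, 23.2]
grip_width: -0.0001
grasp_force: 12.2
```

Call:
servo_tool(
  commands=[
    [[0,0,0],[0,0,0]],
    [[0,0,0],[0,0,0]],
    [[0,0,0],[0,0,0]],
    [[0,0,0],[0,0,0]],
    [[0,0,0],[0,0,0]],
    [[0,0,0],[0,0,0]],
    [[0,0,0],[0,0,0]],
    [[0,0,0],[0,0,0]],
  ],
)

```text
time_s: 7.77
ee_pos: [0.4836, 0.1376, 0.0511]
tool_rot: [0.999, -0.051, 0.001, -0.0]
force: [-7.1, -1.9, 23.3]
grip_width: -0.0001
grasp_force: 12.2
```

Call:
servo_tool(
  commands=[
    [[0,0,-1],[0,0,0]],
    [[0,0,-2],[0,0,0]],
    [[0,0,-3],[0,0,0]],
    [[0,0,-4],[0,0,0]],
    [[-1,0,-5.3],[0,0,0]],
    [[-1,0,-6.6],[0,0,0]],
    [[-1,0,-7.9],[0,0,0]],
    [[-1,0,-9.2],[0,0,0]],
  ],
)

```text
time_s: 8.43
ee_pos: [0.4808, 0.1375, 0.0571]
tool_rot: [0.999, -0.051, -0.001, 0.0]
force: [-1.6, 1.2, 0.0]
grip_width: -0.0003
grasp_force: 1.1
```

Call:
servo_tool(
  commands=[
    [[0,0,-1.3],[0,0,0]],
    [[0,0,-2.6],[0,0,0]],
    [[-1,0,-3.9],[0,0,0]],
    [[-1,0,-5.2],[0,0,0]],
    [[-1,0,-6.5],[0,0,0]],
    [[-1,0,-7.8],[0,0,0]],
    [[-1,0,-9.1],[0,0,0]],
    [[-1,0,-10.4],[0,0,0]],
  ],
)

```text
time_s: 9.1
ee_pos: [0.4804, 0.1376, 0.068]
tool_rot: [0.999, -0.051, -0.0, 0.0]
force: [-3.3, -0.5, 3.8]
grip_width: -0.0002
grasp_force: 2.1
```

Call:
servo_tool(
  commands=[
    [[0,0,-1.3],[0,0,0]],
    [[0,0,-2.6],[0,0,0]],
    [[-1,0,-3.9],[0,0,0]],
    [[-1,0,-5.2],[0,0,0]],
    [[-1,0,-6.5],[0,0,0]],
    [[-1,0,-7.8],[0,0,0]],
    [[-1,0,-9.1],[0,0,0]],
    [[-1,0,-10.4],[0,0,0]],
  ],
)

```text
time_s: 9.77
ee_pos: [0.4798, 0.1378, 0.0785]
tool_rot: [0.999, -0.051, 0.0, 0.0]
force: [-3.5, -1.3, 5.2]
grip_width: -0.0
grasp_force: 2.7
```

Call:
servo_tool(
  commands=[
    [[0,0,-1.2],[0,0,0]],
    [[0,0,-2.4],[0,0,0]],
    [[0,0,-3.6],[0,0,0]],
    [[0,0,-4.8],[0,0,0]],
    [[0,0,-5.8],[0,0,0]],
    [[0,0,-6.8],[0,0,0]],
    [[0,0,-7.8],[0,0,0]],
    [[0,0,-8.6],[0,0,0]],
  ],
)

```text
time_s: 10.43
ee_pos: [0.4797, 0.1377, 0.0873]
tool_rot: [0.999, -0.051, 0.0, 0.0]
force: [-3.6, -0.6, 5.8]
grip_width: 0.0001
grasp_force: 3.0
```

Call:
servo_tool(
  commands=[
    [[0,0,-0.8],[0,0,0]],
    [[0,0,-1.6],[0,0,0]],
    [[0,0,-2.4],[0,0,0]],
    [[0,0,-3.2],[0,0,0]],
    [[0,0,-4],[0,0,0]],
    [[0,0,-5],[0,0,0]],
    [[0,0,-6],[0,0,0]],
    [[0,0,-8],[0,0,0]],
  ],
)

```text
time_s: 11.1
ee_pos: [0.4796, 0.1377, 0.0948]
tool_rot: [0.999, -0.051, -0.0, 0.0]
force: [-0.3, -0.3, 0.1]
grip_width: 0.0001
grasp_force: 0.0
```

Call:
servo_tool(
  commands=[
    [[-3,0,-12],[0,0,0]],
    [[-6,0,-25],[0,0,0]],
    [[-10,0,-40],[0,0,0]],
    [[-15,0,-55],[0,0,0]],
    [[-25,0,-75],[0,0,0]],
    [[-40,0,-95],[0,0,0]],
    [[-50,0,-110],[0,0,0]],
    [[-50,0,-110],[0,0,0]],
  ],
)

```text
time_s: 11.77
ee_pos: [0.4303, 0.1436, 0.2087]
tool_rot: [0.999, -0.051, 0.003, -0.002]
force: [-0.3, 1.1, 0.7]
grip_width: -0.0
grasp_force: 0.0
```

```bash
python3 st.py; python3 - <<'E'
from h import *
from plant import camera
c=camera("side");cv2.imwrite("pics/s3.png",cv2.resize(c["image"][60:330,170:450],None,fx=2,fy=2))
c=camera("scene");cv2.imwrite("pics/s4.png",c["image"])
E
```

```text
11.7667 [0.4303 0.1436 0.2087] [-0.26  1.11  0.72] toolx yaw -0.102 z [ 0.006  0.003 -1.   ] -1.4077287818783678e-05
```

View pics/s3.png

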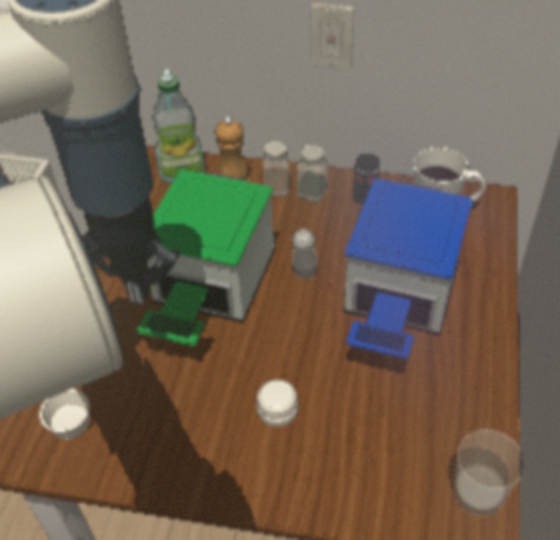

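The green lid at crop (213,215) is shut and its lever at (172,328) is up. The blue caddy is shut, the timer, ramekin, shaker and glass have not moved, and the arm is clear. I'll let it settle and hand in.

Call:
servo_tool(
  commands=[
    [[0,0,0],[0,0,0]],
    [[0,0,0],[0,0,0]],
    [[0,0,0],[0,0,0]],
    [[0,0,0],[0,0,0]],
    [[0,0,0],[0,0,0]],
    [[0,0,0],[0,0,0]],
  ],
)

```text
time_s: 12.37
ee_pos: [0.43, 0.1428, 0.2046]
tool_rot: [0.999, -0.051, -0.0, 0.0]
force: [-0.0, 0.5, 0.1]
grip_width: 0.0002
grasp_force: 0.0
```

```bash
python3 -c "
from plant import r
print(r.close_job())"
```

```text
the job is handed in; nothing more can be done
None
```

I pressed the green lever to its stop, held the lid fully open for over 3 s, and let it down slowly until it closed; the last picture shows both caddies shut and nothing on the table shifted, and the job is handed in (no verdict came back).

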